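Seat the reference disc in the bench reader

TASK

Run the reader's check: with the fingers, gently nudge the orange reference disc across the reader's deck until it drops flat into the round black recess, then press the green start button right down and let it go. Only push the disc: do not pinch it, press hard on it or lift it. Leave the blue disc, the dropper bottle and the tube rack where they are.

Things in the scene. Friction and masses are not known exactly. Their poses are not given: they have to be found in the camera images.
- orange_disc: orange round disc with an amber window, 60 mm across, 9 mm thick, about 70 g, loose, lying flat on the reader's deck to one side of the recess. Origin: centre of its underside; z up through its thickness.
- blue_disc: blue disc of the same size, lying on the deck on the other side of the recess; to be left alone. Origin: centre of its underside.
- reader: white bench reader, fixed, a flat block 250 mm (its x) by 320 mm (its y) by 45 mm high; its flat top is the deck, 45 mm above the work surface. Origin: centre of its underside; its x points from the robot's side to the button's side, z up. The recess is at its centre; the start button stands on the deck 92 mm from the centre along its +x.
- recess (a point): centre of the floor of the round black recess in the deck: 64 mm across, 8 mm deep with a small (1.5 mm) chamfer, so the floor is 37 mm above the work surface. A seated disc stands 1 mm proud of the deck and can shift 2 mm either way. A disc pushed over it tips in at the far side first and falls flat when its trailing edge clears the rim.
- start_top (a point): centre of the top of the green start button, 28 mm across, standing 22 mm above the deck in a grey round housing 44 mm across and 12 mm high; it is pressed straight down.
- start (a joint): travel of the start button in m: 0 up, 0.006 fully down; a spring brings it back (about 1.5 N starts it moving, 5 N holds it fully down).
- dropper: small amber dropper bottle, 32 mm across, 75 mm tall, standing loose on the work surface beside the reader. Origin: centre of its underside.
- tube_rack: black tube rack, 75 by 150 by 45 mm (its x, y, z), with capped tubes up to 104 mm tall, standing loose on the work surface beside the reader. Origin: centre of its underside.

How it is judged:
On the way, in this order (a step that is already met when the one before it is completed fails the run):
1. the orange disc lies flat in the recess (horizontal distance between orange_disc and recess below 0.004 m and z of orange_disc in the frame of recess below 0.002 m and angle between orange_disc's own z axis and vertical below 0.05 rad), for 0.2 s.
2. the start button is pressed down (value of joint start above 0.0045 m), for 0.05 s.
At the end, for the whole second after the job is handed in: The orange disc rests flat in the recess (4 mm of its centre, underside 2 mm of its floor, tilt under 0.05 rad), the button was pressed at least 4.5 mm and is up again (under 1.5 mm), and the blue disc (8 mm), dropper bottle and tube rack (10 mm) are where they were (all of step 1 and linear speed of orange_disc below 0.01 m/s and value of joint start below 0.0015 m and distance of blue_disc from where it was at the start of the episode below 0.008 m and distance of each of dropper, tube_rack from where it was at the start of the episode below 0.01 m); the robot touches nothing.
It fails at once if the orange disc is lifted more than 10 mm off the deck, or tipped up more than 35 degrees (z of orange_disc in the frame of reader above 0.055 m or angle between orange_disc's own z axis and vertical above 0.61 rad).
It fails at once if the orange disc is squeezed or pressed with more than 18 N (contact force between the fingers and orange_disc above 18 N).
It fails at once if the start button is pressed before the disc is seated (value of joint start above 0.003 m and not (horizontal distance between orange_disc and recess below 0.004 m and z of orange_disc in the frame of recess below 0.002 m and angle between orange_disc's own z axis and vertical below 0.05 rad)).
It fails at once if the blue disc is moved (8 mm) (distance of blue_disc from where it was at the start of the episode above 0.008 m).
It fails at once if the dropper bottle or the tube rack is moved (10 mm) or tipped (distance of any of dropper, tube_rack from where it was at the start of the episode above 0.01 m or angle between dropper's own z axis and vertical above 0.3 rad).
It also fails if it takes over 45 s, if anything falls off the work surface, if the arm or the gripper's body presses on something with over 40 N, if the wrist force passes 120 N, or if a joint passes its speed limit or range.

ROBOT

A 6-joint arm with a two-finger parallel gripper is mounted at the origin on the work surface. World frame = base frame: x ahead of the robot, y to its left, z up, the work surface at z = 0. Lengths are in m, angles in rad, forces in N, time in s.
With the tool pointing down it reaches from about 0.3 to 0.85 m from the base axis. Payload 5.4 kg.
Tool frame: the origin (TCP) lies at the very end of the fingers, on their centre line; the grasp point (between the pads) lies 19 mm behind it (pinch_z is the distance from the TCP to the grasp point, in m); x points along the fingers, y is the direction in which the jaws open and shut, and the axes are right-handed (so a half turn about x gives the same grasp; the last joint's range is limited). The gripper opens to 85 mm and grips with 20 to 120 N. Pads are 22 mm wide; open, the fingers measure 114 mm over their backs; the gripper's body (76 mm by 85 mm) begins 54 mm behind the grasp point. The pads swing forward as they close: fully open they stand 13 mm farther back than shut.
Start: joints at [-1.373, 0.158, 1.597, -0, 1.386, -0.21], TCP at [0.228, -0.528, 0.231] pointing down, gripper open.
Joint ranges: [-2.91, 2.91], [-0.94, 2.29], [0.18, 2.7], [-1.29, 4.43], [0.17, 2.64], [-3, 3]. Speed limits (rad/s): [2.57, 2.57, 3.14, 3.14, 3.14, 3.14].

INTERFACE

Orientations are given as a unit quaternion [w, x, y, z].
In Python, from station import get_state, snapshot, camera_model, job_done, pinch_z gives the robot as it stands.
- The arm moves only by the shell command python3 -m inch 'ROWS' [OPENING] [FORCE]. ROWS is JSON, a list of rows, each a list of 6 numbers: the shift along the world's x, y, z in mm, then the turn, a rotation vector about the world's x, y, z in rad. A call has 1 to 5 rows; each row is the pose to reach, as a shift and turn from the pose commanded when the call began; what a row does not reach only later rows make up. A row lasts 1/10 s, in which the tool goes at most 50 mm and 8.59 degrees, less where a joint would pass 70% of its speed; a pose out of reach is approached as far as the arm can. A call with a gripper value outside its range is refused whole. OPENING is the finger opening in mm, from 0 to 85.4, set as the call begins (- or left out, the last holds). The fingers move at their own pace and stop on an object; FORCE is the grip in N (left out, the last holds). Time passes only in rows, so rows that repeat a pose let the fingers close. It gives the time, the measured TCP pose, the force and the opening at its end, in the units of the state.
- get_state(): the state, without advancing time (a new reading comes with each control period).
- snapshot(name): name is "side" or "top" or "wrist"; returns the picture (420x560x3 uint8, red, green, blue); there is no depth.
- camera_model(name): a dict with "fx", "fy", "cx", "cy" (pixels), "distortion" ([k1, k2, p1, p2, k3] as OpenCV has them; the pictures are not rectified), "position" and "rotation" of the camera in the world; the wrist camera has in their place "tool_from_camera" (4x4, takes a point from camera to tool coordinates, whose origin is the TCP and whose axes are the tool frame's). Camera axes: x right, y up, looking along -z (the intrinsics and any distortion apply to the point x, -y, -z); pixel columns grow to the right and rows downward; lengths in m; the calibration is good to about 2 mm. A picture is of the moment at which its call begins: read the wrist's pose just before it. camera_model takes no time and is no camera call.
- job_done(): hands the job in, once; it reports no verdict.
The state is a dict: "t": time; "joints": joint angles; "qd": joint speeds; "effort": joint torques, N m; "ee_pos": TCP position; "tool_rot": TCP orientation; "contact_force": force on the tool from outside, world axes, zero at the start; "ft_torque": the same for the moment, N m; "opening": opening from 0.0 (shut) to 1.0 (fully open).
Only numpy, scipy, OpenCV 4.12 (cv2) and the standard library are available. Lean on these libraries where they do the work, as an engineer would, in place of code of your own. Each camera call takes 0.05 s, during which the arm holds its last target.

## Working session

There is one attempt and no reset: what is moved stays moved. The work goes in short steps, Python scripts to look and compute and a shell command to move; the robot and the scene stay as the last step left them, time stands still between calls to the robot, and variables do not carry over. Pictures are saved under pics/ and viewed, and the job is handed in when it is done.

```bash
mkdir -p pics; ls; python3 - <<'E'
from station import *
import cv2
s=get_state();print(s, pinch_z)
for n in("top","side","wrist"):
    im=snapshot(n);cv2.imwrite(f"pics/{n}0.png",im[:,:,::-1]);print(n,camera_model(n))
E
```

```text
pics
{'t': 0.0, 'joints': array([-1.37310619e+00,  1.59074043e-01,  1.59822301e+00, -5.36285174e-05,
        1.38620247e+00, -2.10125713e-01]), 'qd': array([ 0.00250262,  0.00079308,  0.0002334 ,  0.00022419, -0.00164052,
       -0.00023639]), 'effort': array([ 2.56379193e-03, -3.96003377e+01, -3.31427264e+01, -6.50558536e-05,
        8.49769480e-03,  1.48249524e-05]), 'ee_pos': array([ 0.22787926, -0.52726219,  0.23030748]), 'tool_rot': array([-0.14251667, -0.69244198, -0.14386523,  0.69247087]), 'contact_force': array([-0.05722636,  0.29493659,  0.45036018]), 'ft_torque': array([-0.01911237,  0.00197131,  0.01516016]), 'opening': 0.9979518276266395} 0.0187
top {'fx': 393.74028333418323, 'fy': 393.74028333418323, 'cx': 274.0098227277887, 'cy': 212.2674445416383, 'distortion': array([-0.00786336,  0.        ,  0.        ,  0.        ,  0.        ]), 'position': array([0.43469491, 0.05212373, 0.88000617]), 'rotation': array([-0.69097324, -0.06940222,  0.0743445 ,  0.71569002])}
side {'fx': 520.6826073979195, 'fy': 520.6826073979195, 'cx': 286.2332972978252, 'cy': 208.56985921950658, 'distortion': array([0.02841039, 0.        , 0.        , 0.        , 0.        ]), 'position': array([0.01344   , 0.64833886, 0.96012876]), 'rotation': array([-0.34481461, -0.13970608,  0.34627066,  0.86120945])}
wrist {'fx': 319.0659490052287, 'fy': 319.0659490052287, 'cx': 276.8618722634127, 'cy': 205.49839817739735, 'distortion': array([0.02602181, 0.        , 0.        , 0.        , 0.        ]), 'tool_from_camera': array([[-1.51573460e-04,  2.84031666e-01, -9.58814888e-01,
        -1.41697572e-01],
       [ 9.99999989e-01,  4.36482739e-05, -1.45154157e-04,
        -9.30375607e-04],
       [ 6.22237920e-07, -9.58814899e-01, -2.84031669e-01,
        -7.18282644e-02],
       [ 0.00000000e+00,  0.00000000e+00,  0.00000000e+00,
         1.00000000e+00]])}
```

View pics/top0.png

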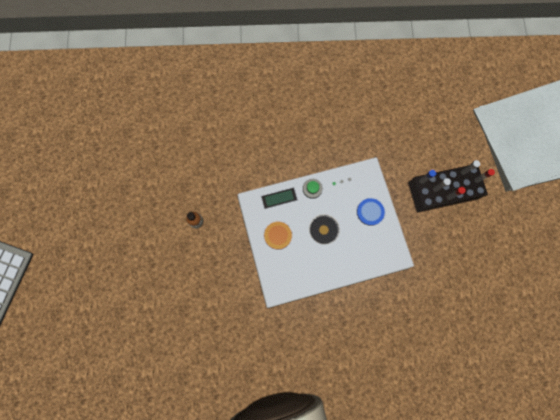

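View pics/side0.png

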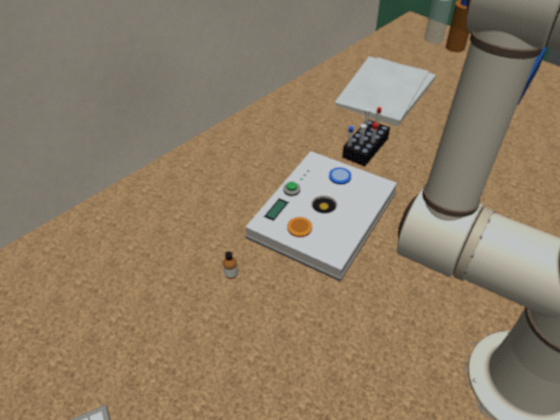

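The top view shows the orange disc at about (278,235), the recess at (324,230), blue at (371,212), the button at (313,188) and the dropper at (194,219). I'll convert these to positions, checking against the side view.

```bash
cat > h.py <<'E'
import numpy as np,cv2
from scipy.spatial.transform import Rotation as R
from station import *
def q2R(q): return R.from_quat(np.roll(q,-1)).as_matrix()
def campose(n,st=None):
    m=camera_model(n)
    if n!="wrist": return m,q2R(m['rotation']),np.array(m['position'])
    T=m['tool_from_camera'];Rt=q2R(st['tool_rot'])
    return m,Rt@T[:3,:3],Rt@T[:3,3]+st['ee_pos']
def px2w(n,uv,z,st=None):
    m,Rc,p=campose(n,st)
    K=np.array([[m['fx'],0,m['cx']],[0,m['fy'],m['cy']],[0,0,1]])
    u=cv2.undistortPoints(np.array(uv,float).reshape(-1,1,2),K,np.array(m['distortion'])).reshape(-1,2)
    d=np.c_[u[:,0],-u[:,1],-np.ones(len(u))]@Rc.T
    return p+d*((z-p[2])/d[:,2])[:,None]
def w2px(n,X,st=None):
    m,Rc,p=campose(n,st)
    K=np.array([[m['fx'],0,m['cx']],[0,m['fy'],m['cy']],[0,0,1]])
    c=(np.atleast_2d(X)-p)@Rc; c=c*[1,-1,-1]
    return cv2.projectPoints(c,np.zeros(3),np.zeros(3),K,np.array(m['distortion']))[0].reshape(-1,2)
def blobs(im,lo,hi,win,minA=15):
    hsv=cv2.cvtColor(im,cv2.COLOR_RGB2HSV);m=cv2.inRange(hsv,np.array(lo),np.array(hi))
    w=np.zeros_like(m);x0,y0,x1,y1=win;w[y0:y1,x0:x1]=m[y0:y1,x0:x1]
    c,_=cv2.findContours(w,cv2.RETR_EXTERNAL,cv2.CHAIN_APPROX_NONE)
    return sorted([x for x in c if cv2.contourArea(x)>minA],key=cv2.contourArea)[::-1]
def circ(n,c,z,st=None):
    w=px2w(n,c.reshape(-1,2),z,st)[:,:2]
    A=np.c_[2*w,np.ones(len(w))];s=np.linalg.lstsq(A,(w**2).sum(1),rcond=None)[0]
    return s[:2],np.sqrt(s[2]+s[:2]@s[:2])
COL=dict(orange=((5,150,120),(22,255,255),.054),blue=((100,100,80),(130,255,255),.054),green=((45,100,60),(80,255,255),.067),black=((0,0,0),(180,255,60),.045))
E
python3 - <<'E'
from h import *
W=dict(top=(240,160,410,303),side=(250,150,395,270))
for n in("top","side"):
    im=cv2.imread(f"pics/{n}0.png")[:,:,::-1].copy()
    for k,(lo,hi,z) in COL.items():
        for c in blobs(im,lo,hi,W[n])[:2]:
            ce,r=circ(n,c,z);print(n,k,np.round(ce,4),round(2000*r,1),cv2.boundingRect(c))
im=cv2.imread("pics/top0.png")[:,:,::-1].copy()
c=px2w("top",[[239,193],[378,159],[412,265],[268,304]],.045);print(c.round(3),np.linalg.norm(np.diff(c[[0,1,2,3,0]],axis=0),axis=1),c.mean(0))
print(px2w("top",[[191,216],[415,209],[484,195],[478,163]],.075).round(3))
E
```

```text
top orange [0.5563 0.0375] 51.7 (265, 223, 26, 25)
top blue [ 0.6001 -0.1635] 56.6 (357, 199, 28, 26)
top green [ 0.655  -0.0411] 22.9 (307, 182, 12, 11)
top black [ 0.5663 -0.0615] 52.7 (311, 217, 26, 26)
side orange [0.5541 0.041 ] 53.7 (288, 218, 23, 18)
side orange [ 0.5571 -0.0497] 17.3 (320, 203, 8, 6)
side blue [ 0.5982 -0.1604] 56.5 (329, 168, 22, 16)
side green [0.6253 0.0466] 43.2 (267, 201, 19, 17)
side green [ 0.6526 -0.0367] 24.2 (287, 182, 10, 8)
side black [ 0.6176 -0.2681] 70.6 (343, 150, 35, 16)
side black [ 0.5646 -0.0588] 48.6 (313, 198, 22, 15)
[[ 0.653  0.118  0.045]
 [ 0.72  -0.193  0.045]
 [ 0.483 -0.244  0.045]
 [ 0.414  0.062  0.045]] [0.31846478 0.24243972 0.31423224 0.24512457] [ 0.56751485 -0.06412341  0.045     ]
[[ 0.599  0.217  0.075]
 [ 0.598 -0.252  0.075]
 [ 0.623 -0.402  0.075]
 [ 0.694 -0.399  0.075]]
```

```bash
python3 - <<'E'
import cv2
a=cv2.imread("pics/top0.png")[150:310,175:425];cv2.imwrite("pics/top0z.png",cv2.resize(a,None,fx=3,fy=3,interpolation=cv2.INTER_CUBIC))
E
```

```text
(no output)
```

View pics/top0z.png

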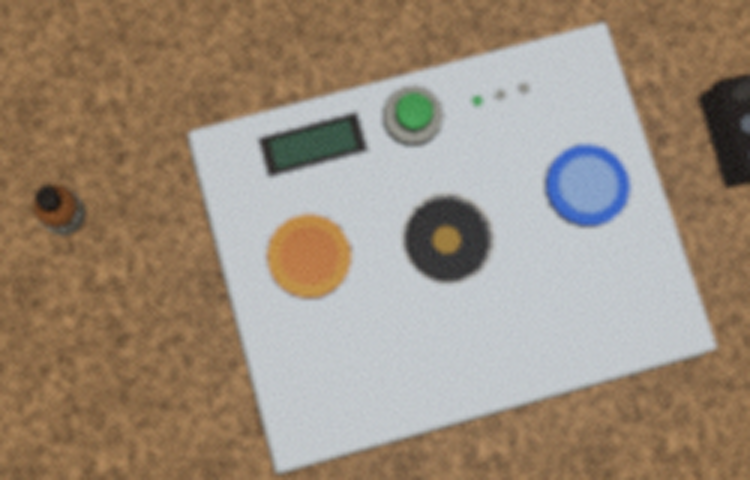

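```bash
python3 - <<'E'
from h import *
s=get_state();print(q2R(s['tool_rot']).round(3))
rec=np.array([.5655,-.0605]);o=np.array([.5553,.0392])
d=(rec-o)/np.linalg.norm(rec-o);print(d,np.linalg.norm(rec-o))
yt=q2R(s['tool_rot'])[:2,1];a=np.arctan2(yt[1],yt[0]);b=np.arctan2(d[0],-d[1]);print(a,b,b-a)
print(o-45*d/1000, (o-45*d/1000-s['ee_pos'][:2])*1000)
E
```

```text
[[-0.     0.397 -0.918]
 [ 0.001 -0.918 -0.397]
 [-1.    -0.001 -0.   ]]
[ 0.10177568 -0.99480737] 0.10022040710354353
-1.1630007585645217 0.10195220690152995 1.2649529654660516
[0.55072009 0.08396633] [322.78231797 611.35352402]
```

View pics/wrist0.png

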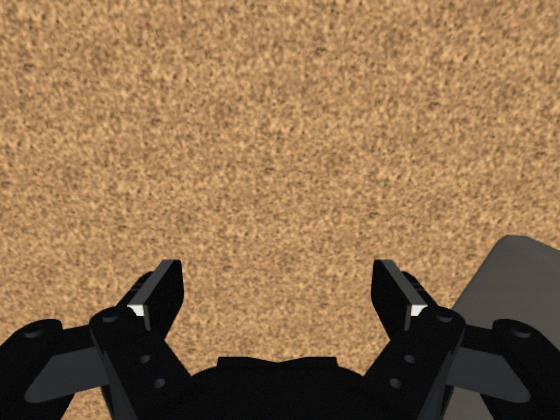

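```bash
python3 -m inch '[[22,41,0,0,0,0.1],[45,82,0,0,0,0.2],[68,123,0,0,0,0.3],[91,164,0,0,0,0.4],[114,205,0,0,0,0.5]]' 40; python3 -m inch '[[22,41,0,0,0,0.1],[45,82,0,0,0,0.2],[68,123,0,0,0,0.3],[91,164,0,0,0,0.4],[114,205,0,0,0,0.5]]' ; python3 -m inch '[[22,31,0,0,0,0.1],[45,62,0,0,0,0.2],[68,93,0,0,0,0.265],[68,93,0,0,0,0.265]]'
python3 - <<'E'
from h import *
s=get_state();im=snapshot("wrist");print(s['t'],s['ee_pos'],s['tool_rot'],s['joints'])
cv2.imwrite("pics/w1.png",im[:,:,::-1])
for k,(lo,hi,z) in COL.items():
    for c in blobs(im,lo,hi,(0,0,560,420),200)[:3]:
        ce,r=circ("wrist",c,z,s);print(k,np.round(ce,4),round(2000*r,1),cv2.boundingRect(c))
E
```

```text
t: 0.65
ee_pos: [0.3425, -0.321, 0.231]
tool_rot: [0.311, 0.635, 0.311, -0.635]
contact_force: [1.3, -0.1, -0.3]
opening: 0.471
t: 1.15
ee_pos: [0.4565, -0.1159, 0.2312]
tool_rot: [0.459, 0.538, 0.459, -0.538]
contact_force: [0.7, -0.3, -0.6]
opening: 0.47
t: 1.55
ee_pos: [0.5253, -0.0214, 0.2309]
tool_rot: [0.526, 0.473, 0.527, -0.472]
contact_force: [-1.1, -0.4, -0.2]
opening: 0.469
1.55 [ 0.52532645 -0.02139664  0.23085749] [ 0.52588979  0.4727173   0.5265693  -0.47191425] [-2.71643743e-01  3.08027727e-02  1.73475675e+00  1.47191175e-03
  1.37639050e+00 -3.79808230e-01]
orange [0.5553 0.0387] 57.2 (285, 97, 61, 63)
orange [ 0.5634 -0.0557] 17.7 (301, 213, 18, 17)
blue [ 0.5951 -0.1635] 46.4 (303, 291, 26, 43)
green [0.6301 0.0341] 42.8 (384, 112, 22, 62)
green [ 0.6542 -0.0394] 25.7 (390, 207, 27, 25)
black [ 0.5595 -0.3251] 433.8 (0, 248, 560, 172)
black [ 0.5649 -0.0589] 57.8 (283, 195, 55, 52)
black [0.638  0.0328] 58.2 (379, 104, 31, 77)
```

View pics/w1.png

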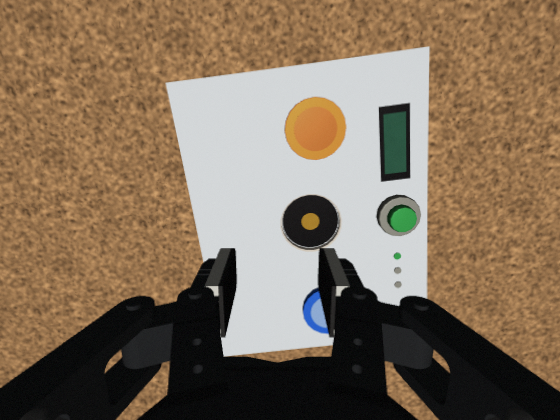

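The wrist view puts orange at (315,128), or (0.555,0.039), the recess at (311,221) and green at (403,219). It agrees with the top view to within 2 mm. Next I go behind the disc.

```bash
python3 -m inch '[[8,40,0,0,0,0],[16,80,0,0,0,0],[25,110,0,0,0,0],[25,110,-45,0,0,0],[25,110,-90,0,0,0]]' ; python3 -m inch '[[0,0,-40,0,0,0],[0,0,-74,0,0,0],[0,0,-80,0,0,0],[0,0,-80,0,0,0]]'
python3 - <<'E'
from h import *
s=get_state();im=snapshot("side");print(s['t'],s['ee_pos'],s['contact_force'])
cv2.imwrite("pics/s1.png",cv2.resize(im[130:330,180:440,::-1],None,fx=3,fy=3,interpolation=cv2.INTER_CUBIC))
im=snapshot("wrist");cv2.imwrite("pics/w2.png",im[:,:,::-1])
E
```

```text
t: 2.1
ee_pos: [0.5502, 0.0849, 0.1417]
tool_rot: [0.526, 0.475, 0.524, -0.473]
contact_force: [0.4, 0.2, -1.0]
opening: 0.469
t: 2.5
ee_pos: [0.5481, 0.0844, 0.0607]
tool_rot: [0.524, 0.474, 0.525, -0.475]
contact_force: [-0.1, -0.7, 0.5]
opening: 0.465
2.5 [0.54809842 0.08442088 0.06069866] [-0.08811725 -0.65468192  0.54695587]
```

View pics/s1.png

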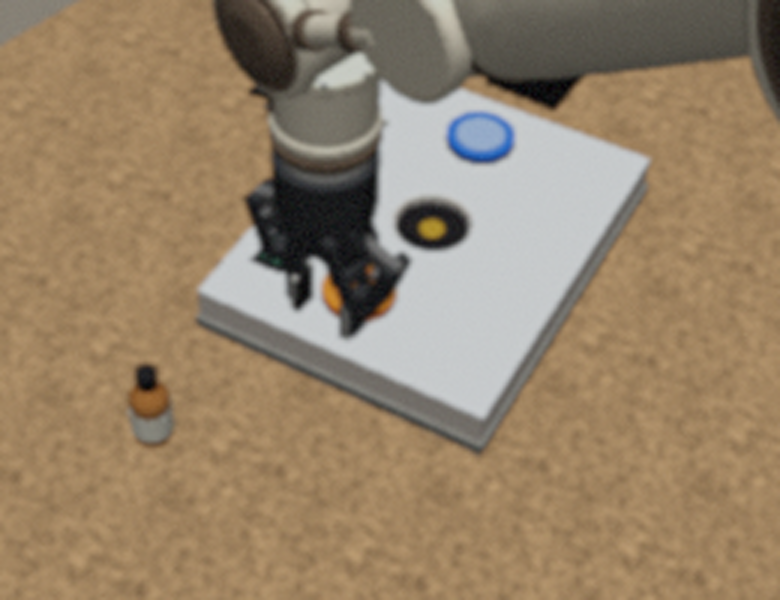

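View pics/w2.png

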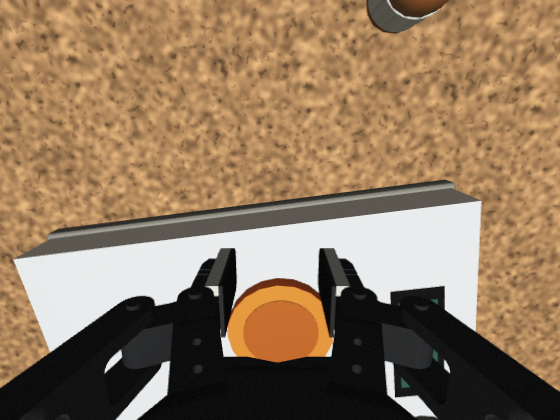

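```bash
python3 - <<'E'
from h import *
s=get_state();Rt=q2R(s['tool_rot'])
for p in([0,.02,.011],[0,.02,-.011],[-.007,.02,.011],[-.007,.02,-.011],[-.04,.02,.011]):
    X=Rt@np.array(p)+s['ee_pos'];print(p,X.round(4),w2px("wrist",X,s).round(0))
im=cv2.imread("pics/w2.png")[:,:,::-1].copy()
lo,hi,z=COL['orange']
c=blobs(im,lo,hi,(150,150,400,370),200)[0].reshape(-1,2)
c=c[(c[:,1]<318)&(c[:,0]>236)&(c[:,0]<322)]
w=px2w("wrist",c,.054,s);i=w[:,1].argmax();print("trail",w[i])
E
```

```text
[0, 0.02, 0.011] [0.5717 0.0757 0.0636] [[318. 286.]]
[0, 0.02, -0.011] [0.5694 0.0975 0.0636] [[320. 245.]]
[-0.007, 0.02, 0.011] [0.5716 0.0757 0.0706] [[320. 294.]]
[-0.007, 0.02, -0.011] [0.5694 0.0975 0.0706] [[322. 252.]]
[-0.04, 0.02, 0.011] [0.5715 0.0757 0.1036] [[332. 342.]]
trail [0.56024673 0.06886425 0.054     ]
```

```bash
python3 -c "
from h import *
s=get_state();print(s['t'],s['ee_pos'],s['contact_force'])"
python3 -m inch '[[0,3,-6,0,0,0],[0,3,-6,0,0,0]]'; for i in 1 2 3; do :; done; python3 -m inch '[[0,0,-2,0,0,0],[0,0,-2,0,0,0]]'
```

```text
2.6 [0.55064498 0.08458232 0.06350749] [ 0.53475239 -0.11505135  1.49857335]
t: 2.8
ee_pos: [0.5496, 0.0884, 0.0562]
tool_rot: [0.525, 0.474, 0.524, -0.473]
contact_force: [-0.7, -0.1, -0.5]
opening: 0.471
t: 3.0
ee_pos: [0.549, 0.0882, 0.0534]
tool_rot: [0.525, 0.474, 0.525, -0.474]
contact_force: [0.9, -0.8, 0.2]
opening: 0.472
```

```bash
python3 -m inch '[[0,0,-1,0,0,0],[0,0,-2,0,0,0],[0,0,-2,0,0,0]]'; python3 -m inch '[[0,0,-1,0,0,0],[0,0,-1,0,0,0]]'
```

```text
t: 3.3
ee_pos: [0.5489, 0.0882, 0.0511]
tool_rot: [0.525, 0.474, 0.525, -0.474]
contact_force: [-0.6, 0.3, 0.7]
opening: 0.468
t: 3.5
ee_pos: [0.5489, 0.0882, 0.0501]
tool_rot: [0.525, 0.474, 0.525, -0.474]
contact_force: [1.0, 0.6, -0.2]
opening: 0.47
```

```bash
python3 -m inch '[[0,0,-1,0,0,0],[0,0,-1,0,0,0]]'; python3 -m inch '[[0,0,-1,0,0,0],[0,0,-1,0,0,0]]';  python3 - <<'E'
from h import *
s=get_state();im=snapshot("wrist");cv2.imwrite("pics/w3.png",im[200:380,160:420,::-1].repeat(3,0).repeat(3,1));print(s['ee_pos'],s['contact_force'])
E
```

```text
t: 3.7
ee_pos: [0.5489, 0.0882, 0.0491]
tool_rot: [0.525, 0.474, 0.525, -0.474]
contact_force: [-0.0, 0.3, 0.4]
opening: 0.469
t: 3.9
ee_pos: [0.5489, 0.0882, 0.0481]
tool_rot: [0.525, 0.474, 0.525, -0.474]
contact_force: [0.4, -0.7, -0.3]
opening: 0.469
[0.5489189  0.08815487 0.04814438] [ 0.40892707 -0.74035557 -0.25243057]
```

View pics/w3.png

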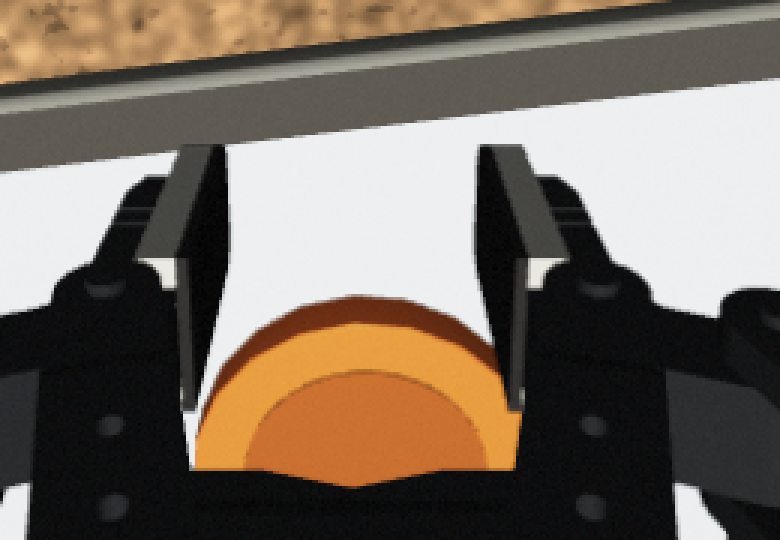

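```bash
python3 -m inch '[[2,0,-1,0,0,0],[2,0,-2,0,0,0],[2,0,-2,0,0,0]]'; python3 -m inch '[[0,0,-1,0,0,0],[0,0,-1,0,0,0]]';python3 -m inch '[[0,0,-1,0,0,0],[0,0,-1,0,0,0]]'
```

```text
t: 4.25
ee_pos: [0.5509, 0.0881, 0.0461]
tool_rot: [0.525, 0.474, 0.525, -0.474]
contact_force: [0.6, -0.6, -1.3]
opening: 0.469
t: 4.45
ee_pos: [0.5509, 0.0882, 0.0451]
tool_rot: [0.525, 0.474, 0.525, -0.474]
contact_force: [-0.5, 0.1, -0.1]
opening: 0.47
t: 4.65
ee_pos: [0.5509, 0.0882, 0.0442]
tool_rot: [0.525, 0.474, 0.525, -0.474]
contact_force: [-0.4, -0.0, 0.1]
opening: 0.47
```

```bash
python3 -m inch '[[0,0,-1,0,0,0],[0,0,-1,0,0,0]]';python3 -m inch '[[0,0,-1,0,0,0],[0,0,-1,0,0,0]]'; python3 - <<'E'
from h import *
s=get_state();im=snapshot("wrist");cv2.imwrite("pics/w4.png",im[200:380,160:420,::-1].repeat(3,0).repeat(3,1));print(s['ee_pos'],s['contact_force'])
E
```

```text
t: 4.85
ee_pos: [0.5512, 0.0882, 0.0436]
tool_rot: [0.525, 0.474, 0.525, -0.474]
contact_force: [-0.9, 0.3, 2.2]
opening: 0.469
t: 5.05
ee_pos: [0.5512, 0.0882, 0.0435]
tool_rot: [0.525, 0.474, 0.525, -0.474]
contact_force: [-4.2, -0.4, 10.3]
opening: 0.465
[0.55121193 0.08815307 0.0435179 ] [-4.24046529 -0.4049565  10.28099204]
```

View pics/w4.png

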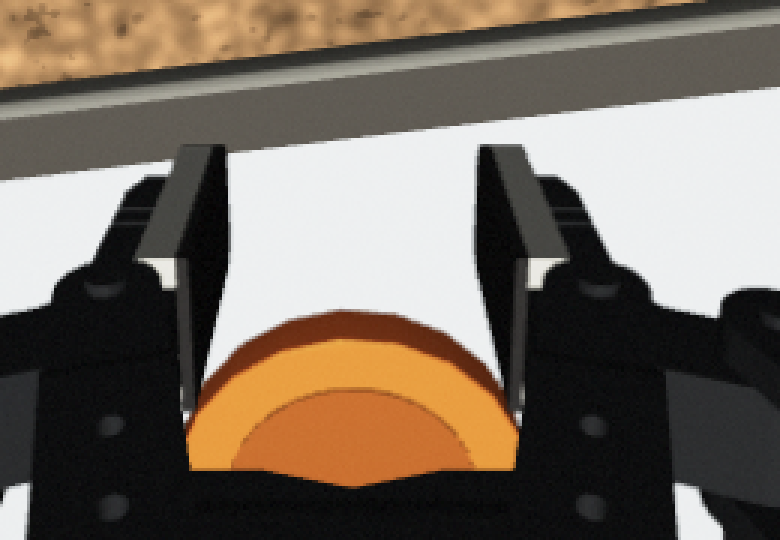

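Deck contact came at TCP z = 0.0436, and the disc is now centred between the fingers. I'll raise 3 mm above the deck and push.

```bash
python3 -m inch '[[0,0,4.5,0,0,0],[0.5,-5,4.5,0,0,0],[1,-10,4.5,0,0,0],[1.3,-13,4.5,0,0,0],[1.6,-16,4.5,0,0,0]]'; python3 -m inch '[[0.3,-3,0,0,0,0],[0.6,-6,0,0,0,0],[1,-10,0,0,0,0],[1.4,-14,0,0,0,0],[1.8,-18,0,0,0,0]]'; python3 -m inch '[[0.4,-4,0,0,0,0],[0.8,-8,0,0,0,0],[1.2,-12,0,0,0,0],[1.6,-16,0,0,0,0],[2,-20,0,0,0,0]]';  python3 - <<'E'
from h import *
s=get_state();im=snapshot("wrist");cv2.imwrite("pics/w5.png",im[200:380,160:420,::-1].repeat(3,0).repeat(3,1));print(s['ee_pos'],s['contact_force'])
im=snapshot("side");cv2.imwrite("pics/s5.png",cv2.resize(im[130:330,180:440,::-1],None,fx=3,fy=3,interpolation=cv2.INTER_CUBIC))
E
```

```text
t: 5.6
ee_pos: [0.5525, 0.0717, 0.0465]
tool_rot: [0.525, 0.474, 0.525, -0.474]
contact_force: [-0.3, -0.7, 0.0]
opening: 0.468
t: 6.1
ee_pos: [0.5544, 0.0538, 0.0468]
tool_rot: [0.525, 0.474, 0.525, -0.474]
contact_force: [0.2, -0.3, 0.4]
opening: 0.467
t: 6.6
ee_pos: [0.5564, 0.0338, 0.0468]
tool_rot: [0.525, 0.474, 0.525, -0.474]
contact_force: [0.6, 0.8, -0.3]
opening: 0.468
[0.55644364 0.03382083 0.04680668] [ 0.55670952  0.81989252 -0.32503626]
```

View pics/w5.png

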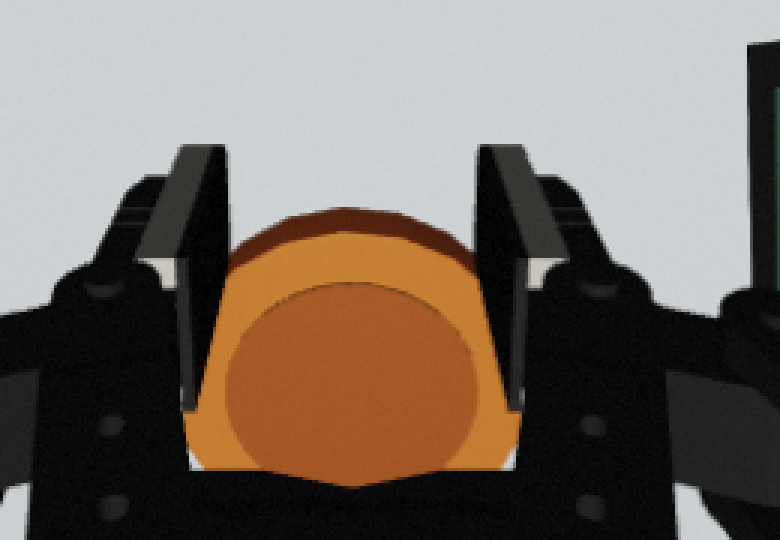

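View pics/s5.png

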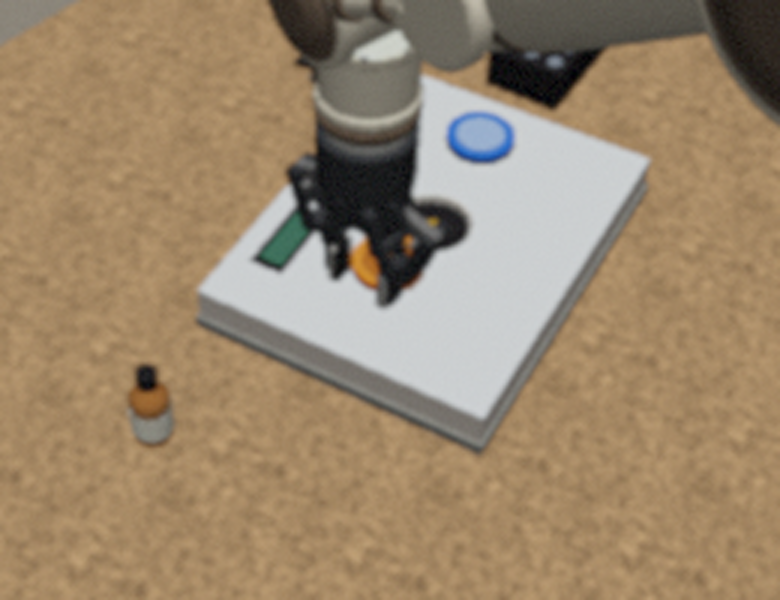

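```bash
python3 - <<'E'
from h import *
s=get_state();print(px2w("wrist",[[275,278]],.054,s),s['ee_pos'])
E
```

```text
[[0.55522966 0.03098029 0.054     ]] [0.55652339 0.03359234 0.04683284]
```

```bash
python3 -m inch '[[0.4,-4,0,0,0,0],[0.7,-8,0,0,0,0],[1.1,-12,0,0,0,0],[1.4,-16,0,0,0,0],[1.8,-20,0,0,0,0]]'; python3 -m inch '[[0.4,-4,0,0,0,0],[0.7,-8,0,0,0,0],[1.1,-12,0,0,0,0],[1.4,-16,0,0,0,0],[1.7,-19,0,0,0,0]]';  python3 -m inch '[[0.2,-2,0,0,0,0],[0.4,-4,0,0,0,0],[0.6,-6,0,0,0,0],[0.8,-8,0,0,0,0],[0.9,-10,0,0,0,0]]';  python3 - <<'E'
from h import *
s=get_state();im=snapshot("wrist");cv2.imwrite("pics/w6.png",im[200:380,160:420,::-1].repeat(3,0).repeat(3,1));print(s['ee_pos'],s['contact_force'])
im=snapshot("side");cv2.imwrite("pics/s6.png",cv2.resize(im[130:330,180:440,::-1],None,fx=3,fy=3,interpolation=cv2.INTER_CUBIC))
E
```

```text
t: 7.2
ee_pos: [0.5583, 0.0138, 0.0468]
tool_rot: [0.525, 0.474, 0.525, -0.474]
contact_force: [0.4, 1.0, -0.7]
opening: 0.469
t: 7.7
ee_pos: [0.56, -0.0052, 0.0468]
tool_rot: [0.525, 0.474, 0.525, -0.474]
contact_force: [0.2, 0.6, 0.4]
opening: 0.469
t: 8.2
ee_pos: [0.5609, -0.015, 0.0468]
tool_rot: [0.525, 0.474, 0.525, -0.474]
contact_force: [-0.6, 1.2, -0.2]
opening: 0.468
[ 0.56085674 -0.01497889  0.04682506] [-0.61988703  1.24456496 -0.20339636]
```

View pics/w6.png

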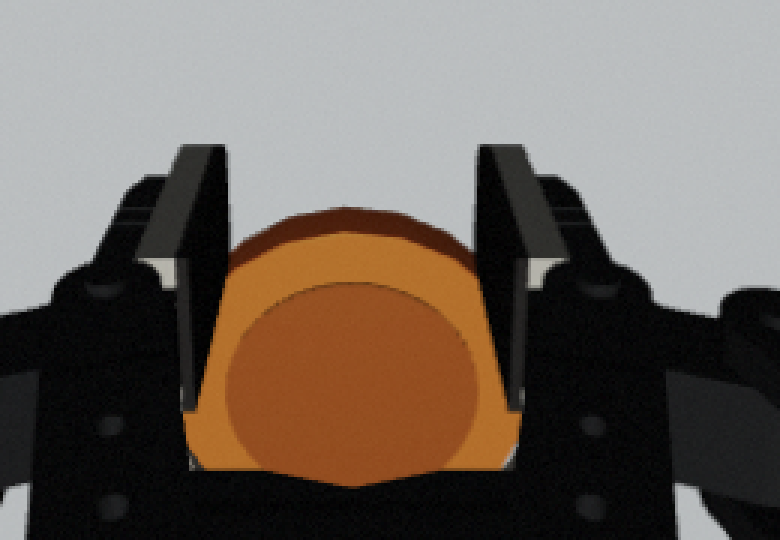

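View pics/s6.png

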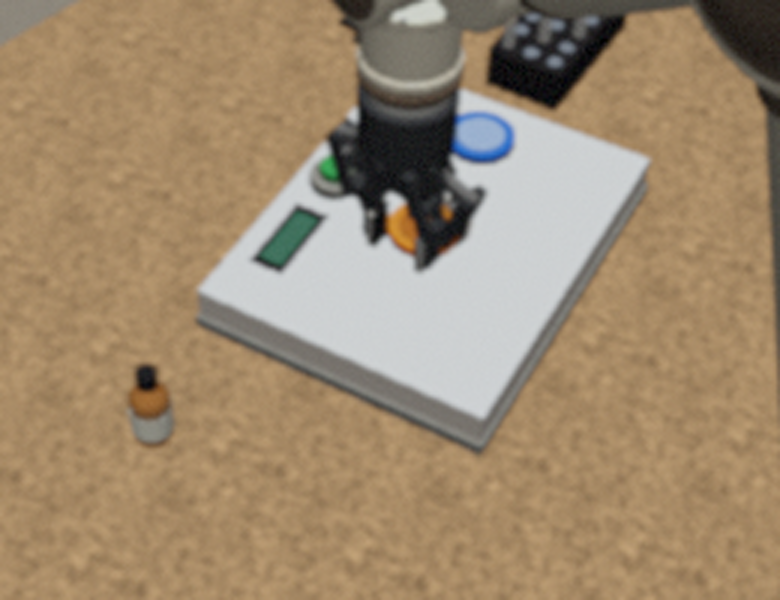

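```bash
python3 -m inch '[[0.1,-2,0,0,0,0],[0.3,-4,0,0,0,0],[0.5,-6,0,0,0,0],[0.7,-7.5,0,0,0,0],[0.8,-9,0,0,0,0]]';  python3 - <<'E'
from h import *
s=get_state();im=snapshot("wrist");cv2.imwrite("pics/w7.png",im[200:380,160:420,::-1].repeat(3,0).repeat(3,1));print(s['ee_pos'],s['contact_force'])
E
```

```text
t: 8.8
ee_pos: [0.5616, -0.0241, 0.0468]
tool_rot: [0.525, 0.474, 0.525, -0.474]
contact_force: [-0.2, 0.0, -0.3]
opening: 0.471
[ 0.56161889 -0.02405401  0.0467857 ] [-0.16970178  0.02178555 -0.27189475]
```

View pics/w7.png

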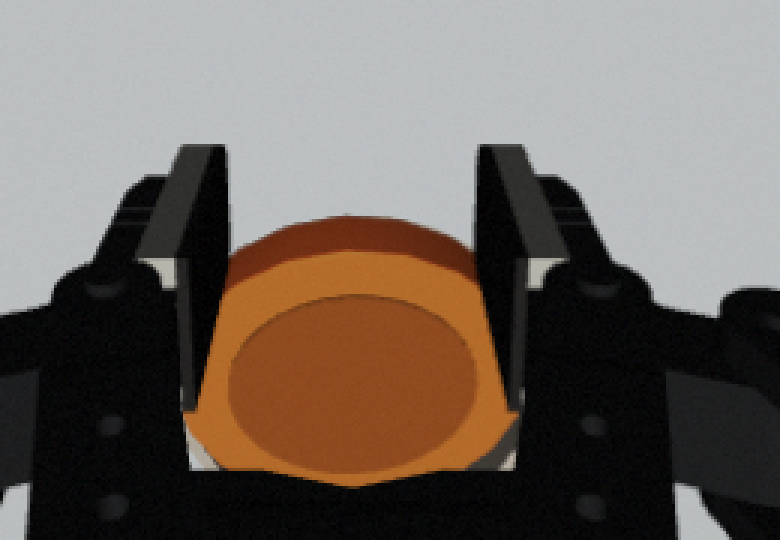

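The disc is now tipping into the recess, with the far side lower. I'll keep nudging slowly.

```bash
python3 -m inch '[[0.3,-1,0,0,0,0],[0.5,-2,0,0,0,0],[0.6,-3,0,0,0,0],[0.6,-3,0,0,0,0]]';  python3 - <<'E'
from h import *
s=get_state();im=snapshot("wrist");cv2.imwrite("pics/w8.png",im[200:380,160:420,::-1].repeat(3,0).repeat(3,1));print(s['ee_pos'],s['contact_force'])
E
```

```text
t: 9.25
ee_pos: [0.5623, -0.027, 0.0468]
tool_rot: [0.525, 0.474, 0.525, -0.474]
contact_force: [0.3, 0.1, 0.3]
opening: 0.469
[ 0.56227196 -0.02699048  0.04681308] [0.31454569 0.10009226 0.28740439]
```

View pics/w8.png

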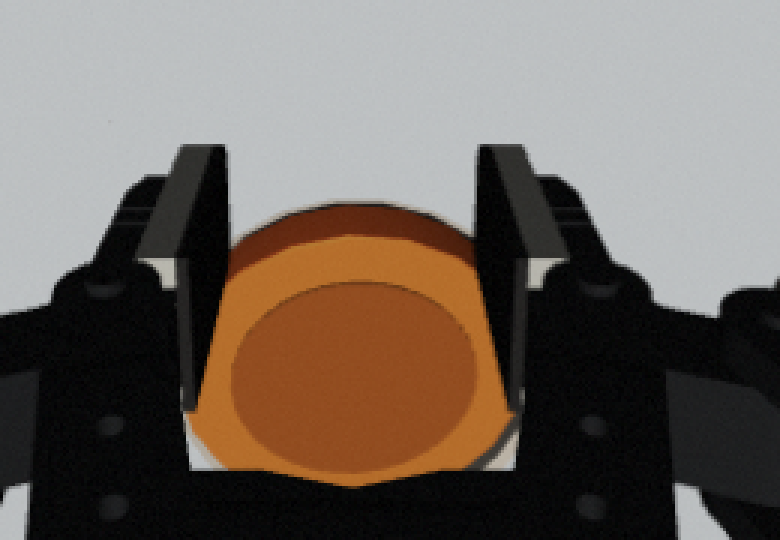

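```bash
python3 -m inch '[[0.4,-0.7,0,0,0,0],[0.7,-1.5,0,0,0,0],[0.7,-1.5,0,0,0,0]]';  python3 - <<'E'
from h import *
s=get_state();im=snapshot("wrist");cv2.imwrite("pics/w9.png",im[200:380,160:420,::-1].repeat(3,0).repeat(3,1));print(s['ee_pos'],s['contact_force'])
E
```

```text
t: 9.6
ee_pos: [0.563, -0.0285, 0.0468]
tool_rot: [0.525, 0.474, 0.525, -0.474]
contact_force: [0.3, -0.2, 0.2]
opening: 0.47
[ 0.56299956 -0.02847523  0.0468217 ] [ 0.27726542 -0.23715262  0.19525204]
```

View pics/w9.png

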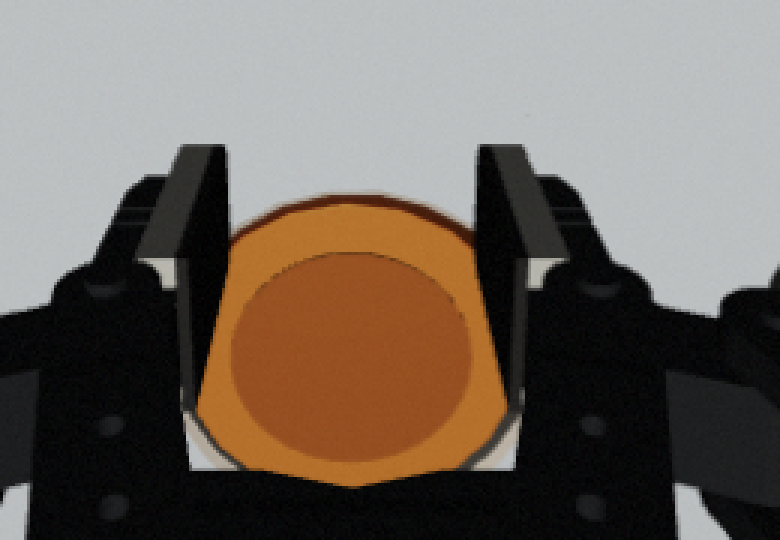

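The trailing edge has dropped, and the disc now shows a thin even rim. I'll back off, lift, shut the fingers and check.

```bash
python3 -m inch '[[-0.4,4,0,0,0,0],[-0.4,4,20,0,0,0],[-0.4,4,65,0,0,0],[-0.4,4,110,0,0,0],[-0.4,4,150,0,0,0]]'; python3 -m inch '[[0,-20,5,0,0,0],[0,-20,5,0,0,0],[0,-20,5,0,0,0],[0,-20,5,0,0,0]]' 0 20; python3 - <<'E'
from h import *
s=get_state();im=snapshot("wrist");cv2.imwrite("pics/w10.png",im[:,:,::-1]);print(s['t'],s['ee_pos'],s['contact_force'])
im2=snapshot("side");cv2.imwrite("pics/s10.png",cv2.resize(im2[130:330,180:440,::-1],None,fx=3,fy=3,interpolation=cv2.INTER_CUBIC))
for k,z in(("orange",.046),("blue",.054),("green",.067)):
    lo,hi,_=COL[k]
    for n,i in(("wrist",im),("side",im2)):
        for c in blobs(i,lo,hi,(250,0,560,420) if n=="wrist" else (250,150,395,270),30)[:2]:
            ce,r=circ(n,c,z,s);print(n,k,np.round(ce,4),round(2000*r,1),cv2.boundingRect(c))
E
```

```text
t: 10.15
ee_pos: [0.5626, -0.024, 0.199]
tool_rot: [0.525, 0.474, 0.525, -0.474]
contact_force: [0.9, -0.2, -0.1]
opening: 0.465
t: 10.55
ee_pos: [0.5615, -0.0435, 0.2002]
tool_rot: [0.524, 0.473, 0.526, -0.474]
contact_force: [0.9, 0.0, -0.7]
opening: 0.002
10.55 [ 0.56154973 -0.04346865  0.2001575 ] [ 0.86774487  0.04273068 -0.65831264]
wrist orange [ 0.5654 -0.0593] 57.9 (250, 178, 61, 58)
side orange [ 0.565  -0.0594] 52.4 (313, 197, 22, 16)
wrist blue [ 0.6158 -0.1423] 17.7 (312, 283, 19, 18)
side blue [ 0.5982 -0.1604] 56.5 (329, 168, 22, 16)
wrist green [0.6319 0.0327] 42.4 (359, 80, 27, 72)
wrist green [ 0.6546 -0.0393] 25.7 (368, 188, 30, 29)
side green [0.6239 0.0466] 43.6 (267, 201, 19, 17)
side green [ 0.6526 -0.0367] 24.2 (287, 182, 10, 8)
```

View pics/w10.png

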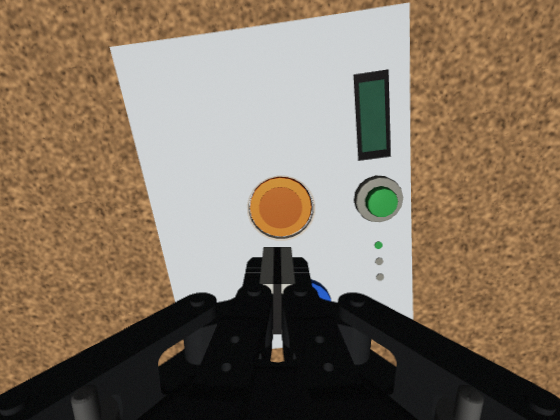

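View pics/s10.png

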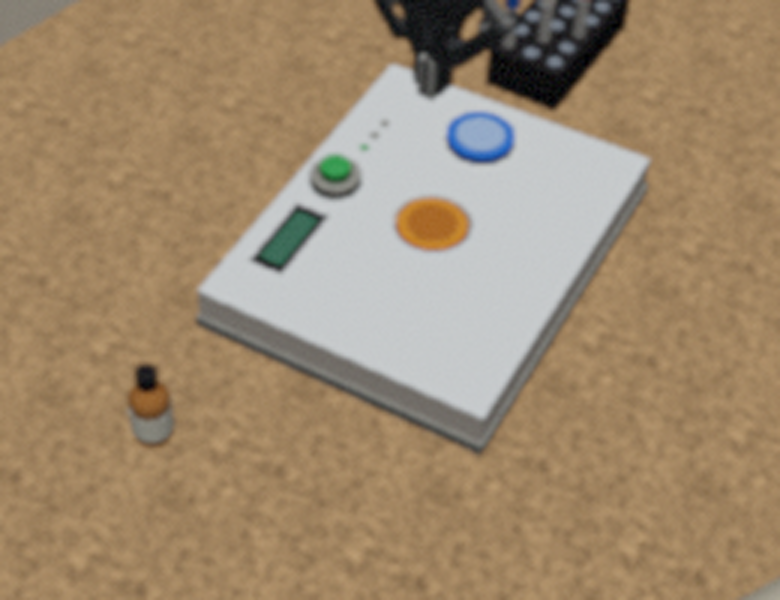

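Both views show the orange disc flat and concentric in the recess: the wrist view puts it at (281,207), and the blue disc's pixels are unchanged. Now the button.

```bash
python3 -m inch '[[46,2,0,0,0,0],[92,4.5,0,0,0,0],[92,4.5,-45,0,0,0],[92,4.5,-90,0,0,0],[92,4.5,-123,0,0,0]]'; python3 -m inch '[[0,0,0,0,0,0],[0,0,0,0,0,0],[0,0,-5,0,0,0],[0,0,-5,0,0,0]]'; python3 - <<'E'
from h import *
s=get_state();im=snapshot("wrist");cv2.imwrite("pics/w11.png",im[:,:,::-1]);print(s['t'],s['ee_pos'],s['contact_force'])
E
```

```text
t: 11.15
ee_pos: [0.6528, -0.0388, 0.0745]
tool_rot: [0.523, 0.473, 0.527, -0.474]
contact_force: [0.3, 0.8, -0.2]
opening: 0.001
t: 11.55
ee_pos: [0.6558, -0.0401, 0.0759]
tool_rot: [0.526, 0.474, 0.524, -0.473]
contact_force: [0.3, -0.3, 0.1]
opening: 0.003
11.55 [ 0.65582107 -0.04012457  0.07588143] [ 0.29627719 -0.30162211  0.09031071]
```

View pics/w11.png

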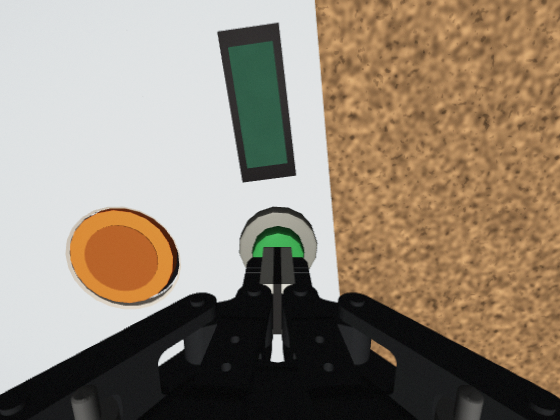

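```bash
python3 -m inch '[[0,0,-4,0,0,0],[0,0,-8,0,0,0],[0,0,-10,0,0,0],[0,0,-10,0,0,0]]'; python3 -m inch '[[0,0,-1,0,0,0],[0,0,-2,0,0,0],[0,0,-2,0,0,0]]'
```

```text
t: 12.0
ee_pos: [0.6549, -0.04, 0.0641]
tool_rot: [0.525, 0.474, 0.525, -0.474]
contact_force: [0.1, -0.0, 3.8]
opening: 0.001
t: 12.3
ee_pos: [0.6549, -0.04, 0.0622]
tool_rot: [0.525, 0.474, 0.525, -0.474]
contact_force: [0.1, -0.3, 3.8]
opening: 0.001
```

```bash
python3 -m inch '[[0,0,-1,0,0,0],[0,0,-2,0,0,0],[0,0,-2,0,0,0]]'; python3 -m inch '[[0,0,-0.5,0,0,0],[0,0,-1,0,0,0],[0,0,-1,0,0,0]]'
```

```text
t: 12.6
ee_pos: [0.655, -0.04, 0.061]
tool_rot: [0.525, 0.474, 0.525, -0.474]
contact_force: [-2.0, 0.2, 9.2]
opening: -0.001
t: 12.9
ee_pos: [0.655, -0.04, 0.0609]
tool_rot: [0.525, 0.474, 0.525, -0.474]
contact_force: [-4.3, 0.3, 13.9]
opening: 0.002
```

The force rose to 14 N with the TCP stopped at 0.061, so the button has bottomed out. I'll release and move clear.

```bash
python3 -m inch '[[0,0,10,0,0,0],[0,0,30,0,0,0],[0,0,75,0,0,0],[0,0,120,0,0,0],[-15,0,140,0,0,0]]'; python3 -m inch '[[-40,-10,0,0,0,0],[-80,-20,0,0,0,0],[-90,-30,0,0,0,0],[-90,-30,0,0,0,0],[-90,-30,0,0,0,0]]'; python3 - <<'E'
from h import *
s=get_state();im=snapshot("wrist");cv2.imwrite("pics/w12.png",im[:,:,::-1]);print(s['t'],s['ee_pos'],s['contact_force'],abs(s['qd']).max())
im2=snapshot("side");cv2.imwrite("pics/s12.png",cv2.resize(im2[130:330,180:440,::-1],None,fx=3,fy=3,interpolation=cv2.INTER_CUBIC))
for k,z in(("orange",.046),("blue",.054),("green",.067)):
    lo,hi,_=COL[k]
    for n,i in(("wrist",im),("side",im2)):
        for c in blobs(i,lo,hi,(220,0,560,420) if n=="wrist" else (250,150,395,270),30)[:2]:
            ce,r=circ(n,c,z,s);print(n,k,np.round(ce,4),round(2000*r,1),cv2.boundingRect(c))
E
```

```text
t: 13.4
ee_pos: [0.6417, -0.0403, 0.2033]
tool_rot: [0.527, 0.475, 0.523, -0.473]
contact_force: [0.4, -1.5, 0.5]
opening: 0.002
t: 13.9
ee_pos: [0.5502, -0.07, 0.1988]
tool_rot: [0.525, 0.474, 0.525, -0.474]
contact_force: [-0.5, 0.1, -0.1]
opening: -0.001
13.9 [ 0.55017996 -0.06997304  0.19883163] [-0.47431277  0.14572069 -0.07009369] 0.02223490771483892
wrist orange [ 0.5653 -0.0594] 57.9 (264, 151, 62, 61)
side orange [ 0.5651 -0.0595] 52.2 (313, 197, 22, 16)
wrist blue [ 0.6037 -0.1578] 44.6 (307, 259, 40, 44)
side blue [ 0.5982 -0.1604] 56.5 (329, 168, 22, 16)
wrist green [0.6313 0.0308] 42.5 (378, 46, 27, 78)
wrist green [ 0.6545 -0.0396] 25.9 (386, 159, 31, 31)
side green [0.6253 0.0465] 42.8 (267, 201, 19, 17)
side green [ 0.6526 -0.0367] 24.2 (287, 182, 10, 8)
```

View pics/w12.png

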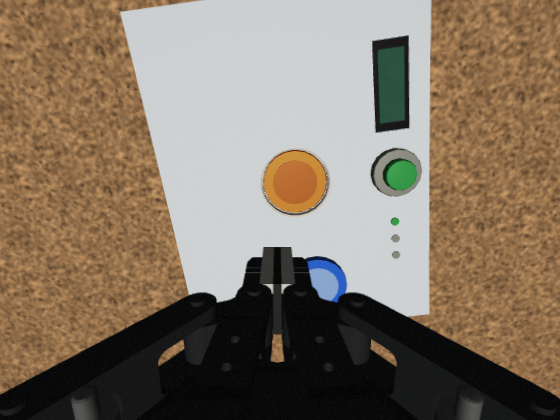

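View pics/s12.png

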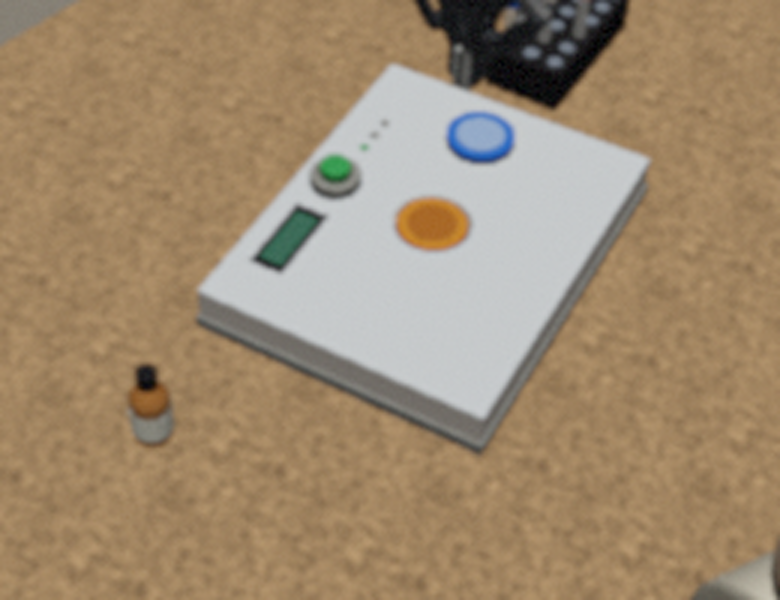

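The disc is still seated at (295,182) in the wrist view. The green button is back up at (401,174), and the blue disc, bottle and rack look as before.

```bash
python3 -c "
from station import *
print(job_done(),get_state()['t'])"
```

```text
the job is handed in; nothing more can be done
the job is handed in; nothing more can be done
```

The orange disc is seated in the recess, and the start button has been pressed right down and released. I handed the job in at about 14 s; the station gives no verdict.

- **Disc:** I pushed it about 100 mm across the deck with the two fingers set 40 mm apart, and the measured force stayed at sensor-noise level, about 1 N. It tipped in and fell flat. The wrist and side views put its centre at (0.565, -0.059), within about 1 mm of where I had measured the recess.
- **Button:** I pressed it with the fingers shut until it stopped at a TCP height of 0.061 m, about 6 mm down, at 14 N. I then released it. Afterwards its position in the pictures matched its raised position before the press. I could not read the joint value itself.
- **Other objects:** The blue disc showed exactly the same pixels in the side view before and after. The dropper bottle and the visible part of the tube rack looked unmoved, though I judged those two by eye only. The arm was clear of everything, with contact force near zero.
- **Disagreements:** Camera estimates differed by 2–4 mm, within or just beyond the calibration. With the fingers 40 mm apart, they met the deck at a TCP height of 0.0436 m rather than 0.045 m, so I set the pushing height from that touch.

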